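Build the sieve stack on the shaker

ROBOT

A 6-joint arm with a two-finger parallel gripper is mounted at the origin on a cart in front of the work surface, level with it; the furniture and walls round the work are solid. World frame = base frame: x ahead of the robot, y to its left, z up, the work surface at z = 0. Lengths are in m, angles in rad, forces in N, time in s.
With the tool pointing down it reaches from about 0.275 to 0.725 m from the base axis. Payload 5.6 kg.
Tool frame: the origin (TCP) lies at the very end of the fingers, on their centre line; the grasp point (between the pads) lies 19 mm behind it; z points along the fingers, y is the direction in which the jaws open and shut (so a half turn about z gives the same grasp; the last joint's range is limited). The gripper opens to 85 mm and grips with 20 to 120 N. Pads are 22 mm wide; open, the fingers measure 114 mm over their backs; the gripper's body (76 mm by 85 mm) begins 54 mm behind the grasp point. The pads swing forward as they close: fully open they stand 13 mm farther back than shut.
Start: joints at [1.539, 0.255, 0.108, 0, -1.424, -0.285], TCP at [0.171, 0.523, 0.231] pointing down, gripper open.
Joint ranges: [-2.95, 2.95], [-1.21, 1.97], [-1.09, 1.5], [-2.87, 1.71], [-2.94, -0.07], [-3.05, 3.05]. Speed limits (rad/s): [2.57, 2.57, 3.14, 3.14, 3.14, 3.14].

INTERFACE

Orientations are given as a unit quaternion [x, y, z, w].
In Python, from station import arm gives the robot as it stands. The module is installed in compiled form; this text tells all that it offers.
- The arm moves only by the shell command python3 -m handwheel 'ROWS' [FORCE]. ROWS is JSON, a list that holds one entry, the list of rows, each a list of 5 numbers: the shift along the tool's x, y, z in mm, then the turn about the tool's z in degrees, then the gripper's target within -1 to 1 (fully open at 1, half-way at 0, shut at -1). In form: [[[tx, ty, tz, twist, fingers], ...]]. A call has 1 to 5 rows; each row is the pose to reach, as a shift and turn from the pose measured when the call began, along the tool's axes at that moment; what a row does not reach only later rows make up. A row lasts 1/8 s, in which the tool goes at most 62.5 mm and 10.7 degrees, less where a joint would pass 70% of its speed; a pose out of reach is approached as far as the arm can. A call with a gripper value outside its range is refused whole. The fingers move at their own pace and stop on an object; FORCE is the grip in N (left out, the last holds). Time passes only in rows, so rows that repeat a pose let the fingers close. It gives the time, the measured TCP pose, the force and the opening at its end, in the units of the state.
- arm.get_state(): the state, without advancing time (a new reading comes with each control period).
- arm.get_image(name): name is "side" or "top"; returns the picture (480x640x3 uint8, red, green, blue); there is no depth.
- arm.calibration(name): a dict with "fx", "fy", "cx", "cy" (pixels), "world_from_camera" (4x4, takes a point from camera to world coordinates). Camera axes: x right, y down, z forward; pixel columns grow to the right and rows downward; lengths in m; the calibration is good to about 2 mm. A picture is of the moment at which its call begins. calibration takes no time and is no camera call.
- arm.job_done(): hands the job in, once; it reports no verdict.
The state is a dict: "time": time; "qpos": joint angles; "qd": joint speeds; "joint_torque": joint torques, N m; "tcp_pos": TCP position; "tool_rot": TCP orientation; "contact_force": force on the tool from outside, world axes, zero at the start; "moment": the same for the moment, N m; "opening": finger opening in m.
Only numpy, scipy, OpenCV 4.12 (cv2) and the standard library are available. Lean on these libraries where they do the work, as an engineer would, in place of code of your own. Each camera call takes 0.05 s, during which the arm holds its last target.

TASK

Set up the sieve shaker for grading the stones: put the receiver pan in the shaker's dish, then nest the fine, the medium and the coarse sieve on it in that order from the bottom up, and close the stack with the knobbed lid. Add the pieces one at a time, each fully seated and level, let go of everything, and leave the tin of stones where it stands.

Things in the scene. Friction and masses are not known exactly. Their poses are not given: they have to be found in the camera images.
- shaker_dish (a point): Sieve shaker, fixed: grey rounded case 96 x 96 mm, black front panel, round aluminium dish on top. The dish is a recess 68 mm across inside (wider at the lip; 80 mm outside), 8 mm deep, lip 54 mm above the bench. Point: centre of the dish's flat floor, 46 mm above the bench; z up.
- pan_center (a point): Receiver pan: aluminium, 62 mm across, 32 mm high, 56 mm bore, solid floor, no mesh, no skirt, chamfered foot. Its flat underside rests on the dish floor (3 mm play all round); its mouth takes the fine sieve's skirt. Grip the body, fingertips over 10 mm above the underside to clear the dish's lip. Point: on the axis, half-way up, 16 mm above the underside; z up.
- fine_sieve_center (a point): Fine sieve: shallowest, closest wire mesh (2 mm openings). Aluminium ring, open top, 62 mm across, 36 mm high, 56 mm bore. Lowest 9 mm: tapered skirt (46 to 53 mm across) that drops into the bore below until the 62 mm body rests on that rim; the taper centres it. Grip the body, fingertips over 10 mm above the underside to clear the piece below. Point: on the axis, 18 mm above the underside; z up.
- medium_sieve_center (a point): Medium sieve: middle height and mesh (4 mm openings). Aluminium ring, open top, 62 mm across, 46 mm high, 56 mm bore. Lowest 9 mm: tapered skirt (46 to 53 mm across) that drops into the bore below until the 62 mm body rests on that rim; the taper centres it. Grip the body, fingertips over 10 mm above the underside to clear the piece below. Point: on the axis, 23 mm above the underside; z up.
- coarse_sieve_center (a point): Coarse sieve: tallest, widest mesh (8 mm openings). Aluminium ring, open top, 62 mm across, 56 mm high, 56 mm bore. Lowest 9 mm: tapered skirt (46 to 53 mm across) that drops into the bore below until the 62 mm body rests on that rim; the taper centres it. Grip the body, fingertips over 10 mm above the underside to clear the piece below. Point: on the axis, 28 mm above the underside; z up.
- lid_knob (a point): Sieve lid: aluminium disc 62 mm across with a black upright knob 18 mm across; 36 mm high. Lowest 9 mm: tapered skirt as on the sieves; disc from 9 to 13.5 mm, knob from there to 36 mm. The disc comes to rest on the coarse sieve's rim. Grip the knob. Point: middle of the knob, on the axis, 25 mm above the underside; z up.
- stone_tin: Round shallow tin of polished stones, 56 mm across, 10 mm high, loose, standing among the sieves; origin at the centre of its underside, z up. To be left alone.

How it is judged:
On the way, in this order (a step that is already met when the one before it is completed fails the run):
1. The receiver pan sits in the shaker's dish (horizontal distance between pan_center and shaker_dish below 0.006 m and z of pan_center in the frame of shaker_dish between 0.013 and 0.019 m and angle between pan_center's own z axis and vertical below 0.06 rad), for 0.2 s.
2. The fine sieve is nested on the pan (horizontal distance between fine_sieve_center and pan_center below 0.004 m and z of fine_sieve_center in the frame of pan_center between 0.022 and 0.028 m and angle between fine_sieve_center's own z axis and vertical below 0.06 rad), for 0.2 s.
3. The medium sieve is nested on the fine sieve (horizontal distance between medium_sieve_center and fine_sieve_center below 0.004 m and z of medium_sieve_center in the frame of fine_sieve_center between 0.029 and 0.035 m and angle between medium_sieve_center's own z axis and vertical below 0.06 rad), for 0.2 s.
4. The coarse sieve is nested on the medium sieve (horizontal distance between coarse_sieve_center and medium_sieve_center below 0.004 m and z of coarse_sieve_center in the frame of medium_sieve_center between 0.039 and 0.045 m and angle between coarse_sieve_center's own z axis and vertical below 0.06 rad), for 0.2 s.
5. The lid is nested on the coarse sieve (horizontal distance between lid_knob and coarse_sieve_center below 0.004 m and z of lid_knob in the frame of coarse_sieve_center between 0.041 and 0.047 m and angle between lid_knob's own z axis and vertical below 0.06 rad), for 0.2 s.
At the end, for the whole second after the job is handed in: The pan rests in the dish within 6 mm of its centre; fine sieve, medium sieve, coarse sieve and lid are nested on it in that order, each within 4 mm of the axis of the piece below, within 3 mm of its fully seated height and level to within 0.06 rad; all are at rest (all of step 1 and all of step 2 and all of step 3 and all of step 4 and all of step 5 and linear speed of each of pan, fine_sieve, medium_sieve, coarse_sieve, sieve_lid below 0.02 m/s); the robot touches nothing.
It fails at once if The tin of stones is pushed away (25 mm) or tipped (distance of stone_tin from where it was at the start of the episode above 0.025 m or angle between stone_tin's own z axis and vertical above 0.4 rad).
It also fails if it takes over 106 s, if anything falls off the work surface, if the arm or the gripper's body presses on something with over 40 N, if the wrist force passes 120 N, or if a joint passes its speed limit or range.

## Working session

There is one attempt and no reset: what is moved stays moved. The work goes in short steps, Python scripts to look and compute and a shell command to move; the robot and the scene stay as the last step left them, time stands still between calls to the robot, and variables do not carry over. Pictures are saved under pics/ and viewed, and the job is handed in when it is done.

```bash
mkdir -p pics; python3 - <<'E'
from station import arm
import cv2,numpy as np
s=arm.get_state()
for k,v in s.items(): print(k,np.round(v,4))
for n in("side","top"):
    cv2.imwrite(f"pics/{n}0.png",arm.get_image(n)[:,:,::-1])
    print(n,arm.calibration(n))
E
```

```text
time 0.0
qpos [ 1.5386e+00  2.5580e-01  1.0700e-01 -5.0000e-04 -1.4239e+00 -2.8460e-01]
qd [ 0.0004  0.0002  0.0002 -0.0007 -0.0015 -0.0005]
joint_torque [ 1.00000e-03 -3.86636e+01  2.37945e+01  5.36510e+00 -6.00000e-03
 -0.00000e+00]
tcp_pos [0.1711 0.5222 0.2304]
tool_rot [ 9.875e-01 -1.578e-01 -1.000e-04  1.000e-03]
contact_force [-0.3927  0.2108 -0.1127]
moment [0.0538 0.0201 0.0416]
opening 0.085
side {'fx': 436.2895300136568, 'fy': 436.2895300136568, 'cx': 323.5572677878952, 'cy': 240.30371955619876, 'world_from_camera': array([[ 0.92757745, -0.23234977,  0.29259812,  0.27456584],
       [-0.37355767, -0.59222741,  0.71394773, -0.61716971],
       [ 0.00739903, -0.77154409, -0.63613283,  0.60287739],
       [ 0.        ,  0.        ,  0.        ,  1.        ]])}
top {'fx': 576.0942017292925, 'fy': 576.0942017292925, 'cx': 315.9106937387705, 'cy': 233.14744124168206, 'world_from_camera': array([[-0.01158262, -0.99164917,  0.12844365,  0.42527617],
       [-0.99992912,  0.01184085,  0.00124706,  0.00566038],
       [-0.00275753, -0.1284201 , -0.99171602,  1.05470783],
       [ 0.        ,  0.        ,  0.        ,  1.        ]])}
```

View pics/side0.png

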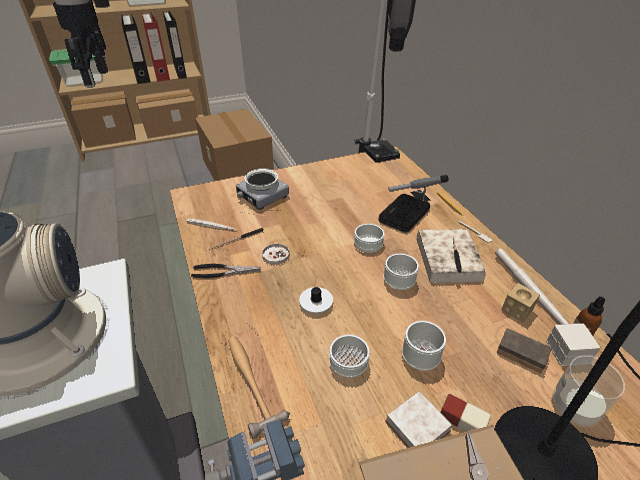

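View pics/top0.png

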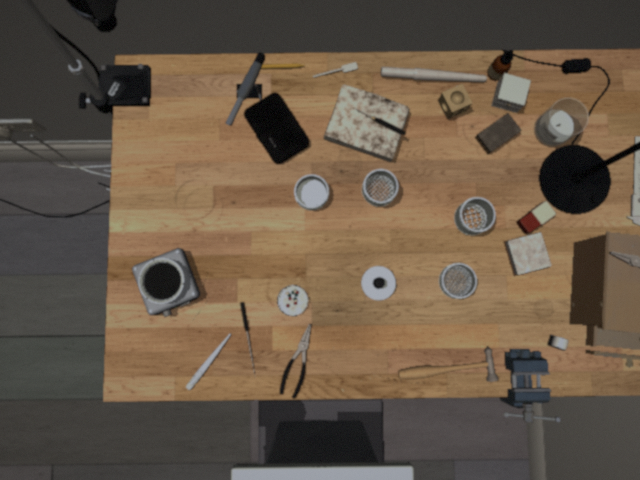

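```bash
python3 - <<'E'
import cv2,numpy as np
a=cv2.imread('pics/top0.png')
def crop(im,c,r,w=40,s=400):
    return cv2.resize(im[r-w//2-0:r+w//2,c-w//2:c+w//2],(s,s),interpolation=cv2.INTER_CUBIC)
P=[(312,192),(381,188),(476,215),(459,280),(379,283),(165,282)]
s=[crop(a,*p,w=48 if i<5 else 80,s=260) for i,p in enumerate(P)]
cv2.imwrite('pics/topz.png',np.vstack([np.hstack(s[:3]),np.hstack(s[3:])]))
a=cv2.imread('pics/side0.png')
P=[(369,238),(401,272),(423,345),(349,356),(316,300),(262,188)]
s=[crop(a,*p,w=60,s=260) for i,p in enumerate(P)]
cv2.imwrite('pics/sidez.png',np.vstack([np.hstack(s[:3]),np.hstack(s[3:])]))
E
```

```text
(no output)
```

View pics/topz.png

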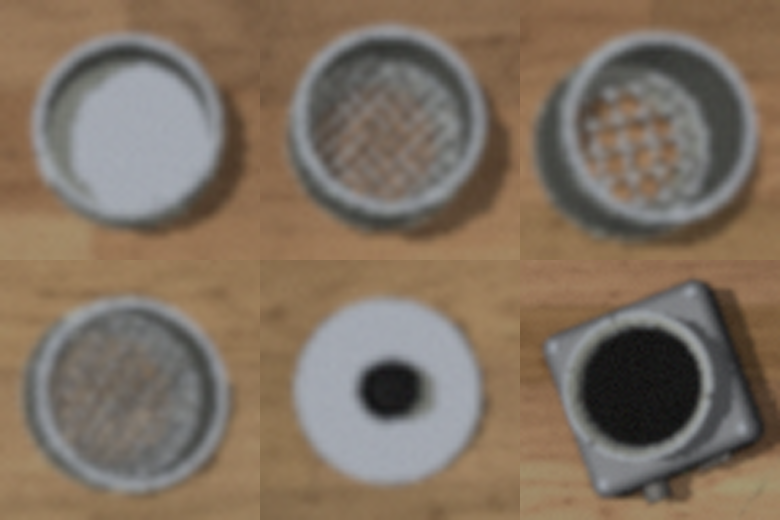

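View pics/sidez.png

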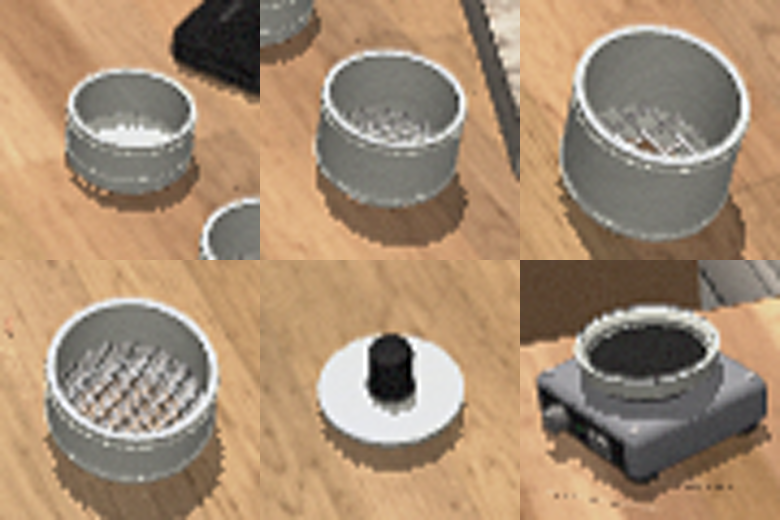

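```bash
cat > fit.py <<'E'
import cv2,numpy as np
from scipy.optimize import minimize
from station import arm
C={n:arm.calibration(n) for n in("side","top")}
def proj(n,P):
    c=C[n];T=np.linalg.inv(c["world_from_camera"]);q=P@T[:3,:3].T+T[:3,3]
    return np.c_[c["fx"]*q[:,0]/q[:,2]+c["cx"],c["fy"]*q[:,1]/q[:,2]+c["cy"]]
def ray(n,u,v,z):
    c=C[n];W=c["world_from_camera"];d=W[:3,:3]@np.array([(u-c["cx"])/c["fx"],(v-c["cy"])/c["fy"],1])
    return (W[:3,3]+d*(z-W[2,3])/d[2])[:2]
th=np.linspace(0,2*np.pi,120,endpoint=False)
def circ(x,y,z,r): return np.c_[x+r*np.cos(th),y+r*np.sin(th),0*th+z]
def fit(n,img,x0,y0,z,r,span=.012):
    g=cv2.cvtColor(img,cv2.COLOR_BGR2GRAY).astype(np.float32)
    def score(p):
        def s(rr):
            q=proj(n,circ(p[0],p[1],z,rr)).astype(np.float32)
            return cv2.remap(g,q[None,:,0],q[None,:,1],cv2.INTER_LINEAR)[0]
        d=s(r-.0015)-s(r+.002)  # bright rim inside, darker outside
        return np.clip(d,-10,30).mean()
    G=np.arange(-span,span+1e-9,.0005)
    S=np.array([[score((x0+a,y0+b)) for b in G] for a in G])
    w=np.where(S>S.max()*.93,S,0);w/=w.sum()
    return x0+(w.sum(1)*G).sum(), y0+(w.sum(0)*G).sum(), S.max()
E
cat > locate.py <<'E'
from fit import *
O=dict(pan=(312,192,.032,.031,369,230),fine=(459,280,.036,.031,349,348),medium=(381,186,.046,.031,401,262),coarse=(478,213,.056,.031,424,332),lid=(379,283,.0135,.031,316,301),dish=(163,281,.054,.040,262,179))
im={n:cv2.imread(f'pics/{n}0.png') for n in C}
ov={n:cv2.resize(im[n],None,fx=4,fy=4,interpolation=cv2.INTER_CUBIC) for n in C}
for k,(u,v,z,r,us,vs) in O.items():
    a=ray('top',u,v,z);b=ray('side',us,vs,z)
    ft=fit('top',im['top'],*a,z,r);fs=fit('side',im['side'],*b,z,r)
    print(k,np.round(a*1e3,1),np.round(b*1e3,1),'top',np.round(np.array(ft[:2])*1e3,1),round(ft[2],1),'side',np.round(np.array(fs[:2])*1e3,1),round(fs[2],1))
    for n,f in(('top',ft),('side',fs)):
        q=(proj(n,circ(f[0],f[1],z,r))+.5)*4-.5
        cv2.polylines(ov[n],[np.round(q).astype(int)[:,None]],True,(0,0,255),1)
tiles=[]
for n,i in(('top',(0,1)),('side',(4,5))):
    for k,o in O.items():
        c,r=o[i[0]]*4,o[i[1]]*4
        tiles.append(ov[n][r-120:r+140,c-130:c+130])
tiles=[cv2.resize(t,(200,200)) for t in tiles]
cv2.imwrite('pics/fit.png',np.vstack([np.hstack(tiles[j:j+4]) for j in(0,4,8)]))
E
python3 locate.py
```

```text
pan [632.8  13.1] [639.7  20.2] top [636.4  15.7] 25.7 side [637.   14.3] 28.3
fine [ 470.9 -244.4] [ 473.1 -242.5] top [ 471.  -244.4] 20.4 side [ 471.8 -245.7] 30.0
medium [ 639.3 -110.2] [ 643.3 -105.8] top [ 641.3 -108.8] 28.1 side [ 641.8 -110.5] 30.0
coarse [ 586.9 -277.9] [ 588.5 -271.5] top [ 586.  -276.9] 28.2 side [ 586.5 -278.3] 30.0
lid [ 468.2 -105.6] [ 468.1 -111.5] top [ 468.9 -103.6] 29.2 side [ 469.7 -105.8] 27.8
dish [474.4 273. ] [476.3 265. ] top [475.7 277.6] 24.8 side [476.  273.9] 27.9
```

View pics/fit.png

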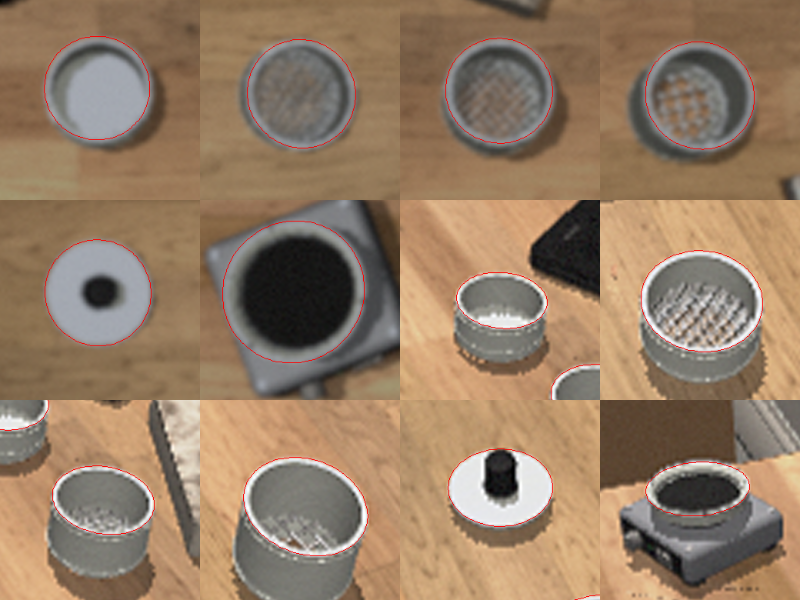

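```bash
cat > go.py <<'E'
import sys,numpy as np
from scipy.spatial.transform import Rotation as R
from station import arm
s=arm.get_state();p=np.array(s["tcp_pos"])*1e3;r=R.from_quat(s["tool_rot"])
print("t",round(s["time"],2),"tcp",p.round(1),"yawx",np.round(np.degrees(np.arctan2(*r.as_matrix()[1::-1,0])),2),"tilt",np.round(np.degrees(np.arccos(-r.as_matrix()[2,2])),2),"F",np.round(s["contact_force"],1),"open",round(s["opening"]*1e3,1))
if len(sys.argv)>3:
    d=r.inv().apply(np.array([float(a) for a in sys.argv[1:4]])-p);print("delta",d.round(1),"len",np.linalg.norm(d).round(0))
E
python3 go.py 636.5 14.8 130
```

```text
t 0.1 tcp [171.2 522.2 230.5] yawx -18.16 tilt 0.1 F [ 0.7 -0.1  0.3] open 85.3
delta [600.3 337.  101.1] len 696.0
```

```bash
python3 -m handwheel '[[[50,28,0,0,1],[100,56,0,0,1],[150,84,0,0,1],[200,112,0,0,1],[250,140,0,0,1]]]' 40; python3 go.py 636.5 14.8 130
```

```text
time: 0.72
tcp_pos: [0.3658, 0.3097, 0.2305]
tool_rot: [0.988, -0.158, -0.0, 0.001]
contact_force: [0.9, 1.1, -0.2]
opening: 0.0855
t 0.72 tcp [365.8 309.7 230.5] yawx -18.13 tilt 0.12 F [ 0.9  1.1 -0.2] open 85.5
delta [349.  195.8 100.9] len 413.0
```

```bash
python3 -m handwheel '[[[50,28,10,0,1],[100,56,20,0,1],[150,84,30,0,1],[200,112,40,0,1],[250,140,50,0,1]]]'; python3 go.py 636.5 14.8 130
```

```text
time: 1.35
tcp_pos: [0.5607, 0.0971, 0.1801]
tool_rot: [0.988, -0.158, -0.001, 0.001]
contact_force: [0.5, 1.3, 0.5]
opening: 0.0856
t 1.35 tcp [560.7  97.1 180.1] yawx -18.13 tilt 0.14 F [0.5 1.3 0.5] open 85.6
delta [97.7 54.5 50.1] len 123.0
```

```bash
python3 -m handwheel '[[[48,27,25,0,1],[97.7,54.5,65,0,1],[97.7,54.5,80,0,1],[97.7,54.5,80,0,1]]]'; python3 go.py 636.5 14.8 10
cat > snap.py <<'E'
import sys,cv2
from station import arm
for n in("side","top"): cv2.imwrite(f"pics/{n}{sys.argv[1]}.png",arm.get_image(n)[:,:,::-1])
if len(sys.argv)>2:
    import numpy as np
    us,vs,ut,vt=map(int,sys.argv[2:6]);w=int(sys.argv[6]) if len(sys.argv)>6 else 60
    t=[]
    for n,u,v in(("side",us,vs),("top",ut,vt)):
        im=cv2.imread(f"pics/{n}{sys.argv[1]}.png");im=cv2.copyMakeBorder(im,w,w,w,w,cv2.BORDER_CONSTANT)
        t.append(cv2.resize(im[v:v+2*w,u:u+2*w],(400,400),interpolation=cv2.INTER_CUBIC))
    cv2.imwrite(f"pics/z{sys.argv[1]}.png",np.hstack(t))
E
python3 snap.py 1 369 220 312 192
```

```text
time: 1.85
tcp_pos: [0.6352, 0.0138, 0.0974]
tool_rot: [0.987, -0.158, -0.003, 0.002]
contact_force: [0.4, -0.4, 0.6]
opening: 0.0853
t 1.85 tcp [635.2  13.8  97.4] yawx -18.22 tilt 0.42 F [ 0.4 -0.4  0.6] open 85.3
delta [ 1.5 -1.8 87.4] len 87.0
```

View pics/z1.png

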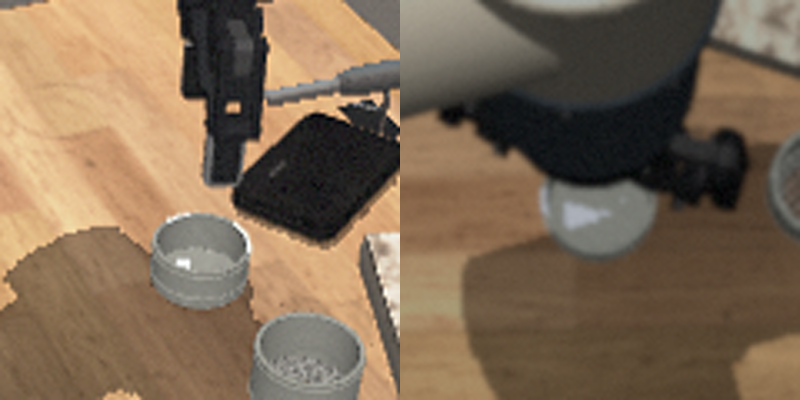

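```bash
python3 - <<'E'
from fit import *
for z in(.0975,.104,.110):
  for o in(.043,.05,.057): print(z,o,proj('side',np.array([[.6352-.312*o,.0138-.95*o,z]])))
E
```

```text
0.0975 0.043 [[374.13513754 219.51211362]]
0.0975 0.05 [[374.69820149 221.69044238]]
0.0975 0.057 [[375.26854235 223.89692339]]
0.104 0.043 [[374.40899888 216.80584151]]
0.104 0.05 [[374.97661851 218.9774974 ]]
0.104 0.057 [[375.5516105  221.17735921]]
0.11 0.043 [[374.66419716 214.28399605]]
0.11 0.05 [[375.23607784 216.44927949]]
0.11 0.057 [[375.81542056 218.64281609]]
```

```bash
python3 -m handwheel '[[[1.5,-1.8,40,0,1],[1.5,-1.8,75,0,1],[1.5,-1.8,90,0,1],[1.5,-1.8,90.5,0,1],[1.5,-1.8,90.5,0,1]]]'; python3 go.py 636.5 14.8 7
```

```text
time: 2.58
tcp_pos: [0.6397, 0.0165, 0.0124]
tool_rot: [0.988, -0.157, 0.001, 0.001]
contact_force: [0.7, -0.1, -0.6]
opening: 0.0853
t 2.58 tcp [639.7  16.5  12.4] yawx -18.06 tilt 0.17 F [ 0.7 -0.1 -0.6] open 85.3
delta [-2.6  2.6  5.3] len 6.0
```

```bash
python3 -m handwheel '[[[-2.6,2.6,5.3,0,1],[-2.6,2.6,5.3,0,1],[-2.6,2.6,5.3,0,1]]]'; python3 go.py 636.5 14.8 7
```

```text
time: 2.95
tcp_pos: [0.6366, 0.0148, 0.0074]
tool_rot: [0.988, -0.157, 0.002, 0.001]
contact_force: [-0.5, 0.0, -0.3]
opening: 0.0855
t 2.95 tcp [636.6  14.8   7.4] yawx -18.06 tilt 0.19 F [-0.5  0.  -0.3] open 85.5
delta [-0.1 -0.   0.4] len 0.0
```

```bash
python3 -m handwheel '[[[0,0,0,0,-1],[0,0,0,0,-1],[0,0,0,0,-1],[0,0,0,0,-1],[0,0,0,0,-1]]]' 40; python3 snap.py 2 369 220 312 192;  python3 go.py 636.5 14.8 130
```

```text
time: 3.58
tcp_pos: [0.637, 0.0148, 0.0078]
tool_rot: [0.988, -0.157, 0.002, 0.001]
contact_force: [-0.4, 0.0, 4.2]
opening: 0.0609
t 3.67 tcp [637.   14.8   7.8] yawx -18.05 tilt 0.24 F [-0.6  0.3  3.7] open 61.0
delta [ 1.000e-01  2.000e-01 -1.222e+02] len 122.0
```

View pics/z2.png

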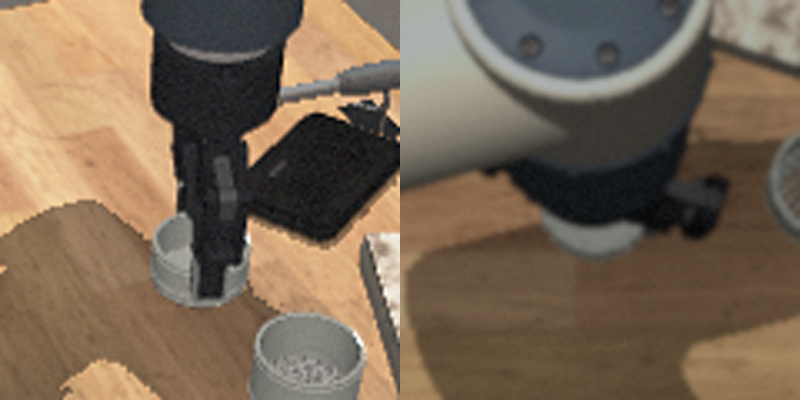

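```bash
python3 - <<'E'
from fit import *
for z in(.006,.010,.014,.018):
  for o in(.031,.038,.045): print(z,o,proj('side',np.array([[.637-.312*o,.0148-.95*o,z]])).round(1))
E
python3 go.py 636.5 14.8 130
```

```text
0.006 0.031 [[370.3 250.7]]
0.006 0.038 [[370.7 252.9]]
0.006 0.045 [[371.3 255.1]]
0.01 0.031 [[370.4 249.2]]
0.01 0.038 [[370.9 251.4]]
0.01 0.045 [[371.4 253.7]]
0.014 0.031 [[370.5 247.8]]
0.014 0.038 [[371. 250.]]
0.014 0.045 [[371.6 252.2]]
0.018 0.031 [[370.7 246.3]]
0.018 0.038 [[371.2 248.5]]
0.018 0.045 [[371.7 250.7]]
t 3.67 tcp [637.   14.8   7.8] yawx -18.05 tilt 0.24 F [-0.6  0.3  3.7] open 61.0
delta [ 1.000e-01  2.000e-01 -1.222e+02] len 122.0
```

```bash
python3 -m handwheel '[[[0,0,-20,0,-1],[0,0,-60,0,-1],[0,0,-110,0,-1],[0,0,-122,0,-1],[0,0,-122,0,-1]]]'; python3 go.py 475.9 275.5 125
```

```text
time: 4.3
tcp_pos: [0.6363, 0.0152, 0.1295]
tool_rot: [0.988, -0.157, 0.002, 0.0]
contact_force: [-0.6, 0.6, -1.8]
opening: 0.0613
t 4.3 tcp [636.3  15.2 129.5] yawx -18.07 tilt 0.21 F [-0.6  0.6 -1.8] open 61.3
delta [-233.2 -197.7    3.7] len 306.0
```

```bash
python3 -m handwheel '[[[-30,-25,2,0,-1],[-75,-64,4,0,-1],[-122,-103,4,0,-1],[-169,-143,4,0,-1],[-205,-175,4,0,-1]]]'; python3 go.py 475.9 275.5 100
```

```text
time: 4.92
tcp_pos: [0.493, 0.2462, 0.1223]
tool_rot: [0.988, -0.157, 0.0, 0.002]
contact_force: [1.4, -0.2, -1.2]
opening: 0.0615
t 4.92 tcp [493.  246.2 122.3] yawx -18.04 tilt 0.19 F [ 1.4 -0.2 -1.2] open 61.5
delta [-25.3 -22.7  22.2] len 41.0
```

```bash
python3 -m handwheel '[[[-20,-18,8,0,-1],[-25.3,-22.7,20,0,-1],[-25.3,-22.7,30,0,-1],[-25.3,-22.7,32,0,-1]]]'; python3 go.py 475.9 275.5 88; python3 snap.py 3 262 175 163 281
```

```text
time: 5.42
tcp_pos: [0.4757, 0.274, 0.0886]
tool_rot: [0.988, -0.157, -0.001, 0.003]
contact_force: [0.6, 0.4, -0.9]
opening: 0.0612
t 5.42 tcp [475.7 274.   88.6] yawx -18.11 tilt 0.34 F [ 0.6  0.4 -0.9] open 61.2
delta [-0.3 -1.5  0.5] len 2.0
```

View pics/z3.png

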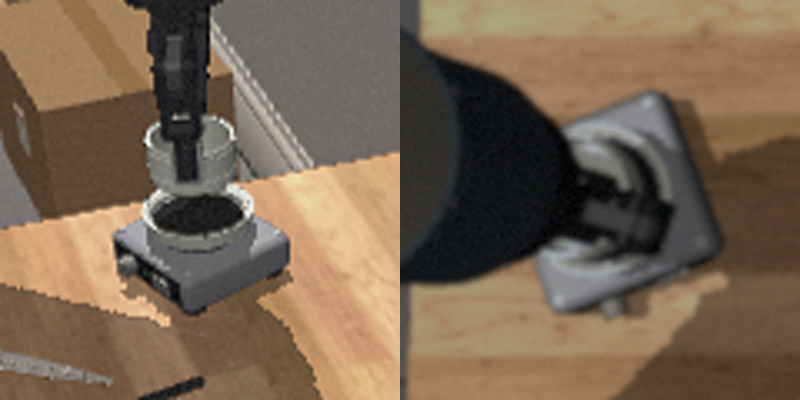

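```bash
python3 - <<'E'
from fit import *
im=cv2.imread('pics/side3.png');t=cv2.imread('pics/top3.png')
print(fit('side',im,.4757,.274,.1131,.031))
print(fit('top',t,.4757,.274,.1131,.031))
print(fit('side',im,.4757,.274,.054,.040))
# dish dark interior edge fit from first picture
for n,f in(('side','pics/side0.png'),('top','pics/top0.png')):
    g=255-cv2.imread(f); print(n,fit(n,g,.4757,.276,.054,.0355),fit(n,g,.4757,.276,.050,.0345))
E
```

```text
(np.float64(0.4752569008365274), np.float64(0.27317406515032056), np.float32(19.254688))
(np.float64(0.46526034626066687), np.float64(0.26243151386082175), np.float32(9.338835))
(np.float64(0.4760601812720299), np.float64(0.27363071299344305), np.float32(19.804956))
side (np.float64(0.47575723077058796), np.float64(0.2735188857614994), np.float32(21.794312)) (np.float64(0.4765047243738547), np.float64(0.27885630927421157), np.float32(27.219011))
top (np.float64(0.47543135437816386), np.float64(0.2769278229773045), np.float32(29.060734)) (np.float64(0.4755640099577606), np.float64(0.2779506648518145), np.float32(30.0))
```

```bash
python3 -m handwheel '[[[0,-1,8,0,-1],[0,-1,16,0,-1],[0,-1,22,0,-1],[0,-1,26,0,-1],[0,-1,26,0,-1]]]'; python3 go.py 476 275 54
```

```text
time: 6.15
tcp_pos: [0.4764, 0.2752, 0.0634]
tool_rot: [0.988, -0.157, -0.0, 0.002]
contact_force: [0.3, -0.3, -0.6]
opening: 0.0611
t 6.15 tcp [476.4 275.2  63.4] yawx -18.11 tilt 0.27 F [ 0.3 -0.3 -0.6] open 61.1
delta [-0.4  0.3  9.4] len 9.0
```

```bash
python3 -m handwheel '[[[-0.4,0.3,4,0,-1],[-0.4,0.3,7,0,-1],[-0.4,0.3,9,0,-1],[-0.4,0.3,9.5,0,-1],[-0.4,0.3,9.5,0,-1]]]'; python3 go.py 476 275 54
```

```text
time: 6.78
tcp_pos: [0.476, 0.275, 0.054]
tool_rot: [0.988, -0.157, -0.0, 0.002]
contact_force: [-0.5, 0.1, -1.2]
opening: 0.0611
t 6.78 tcp [476. 275.  54.] yawx -18.11 tilt 0.26 F [-0.5  0.1 -1.2] open 61.1
delta [-0.  0. -0.] len 0.0
```

```bash
python3 -m handwheel '[[[0,0,0.8,0,-1],[0,0,0.8,0,-1]]]'; python3 go.py; python3 -m handwheel '[[[0,0,0,0,1],[0,0,0,0,1],[0,0,0,0,1],[0,0,0,0,1],[0,0,-2,0,1]]]'; python3 go.py
```

```text
time: 7.02
tcp_pos: [0.4761, 0.2751, 0.0538]
tool_rot: [0.988, -0.157, 0.0, 0.002]
contact_force: [-2.6, -0.9, 4.2]
opening: 0.0615
t 7.03 tcp [476.1 275.1  53.8] yawx -18.1 tilt 0.24 F [-2.6 -0.9  4.2] open 61.5
time: 7.65
tcp_pos: [0.476, 0.275, 0.0557]
tool_rot: [0.988, -0.157, -0.0, 0.002]
contact_force: [-1.1, -0.1, -0.1]
opening: 0.0853
t 7.65 tcp [476.  275.   55.7] yawx -18.1 tilt 0.26 F [-1.1 -0.1 -0.1] open 85.3
```

```bash
python3 -m handwheel '[[[0,0,-25,0,1],[0,0,-70,0,1],[0,5,-100,0,1],[0,15,-100,0,1],[0,60,-100,0,1]]]'; python3 snap.py 4 262 175 163 281; python3 go.py 471.4 -245 120
```

```text
time: 8.28
tcp_pos: [0.4573, 0.2187, 0.1552]
tool_rot: [0.988, -0.157, -0.0, 0.002]
contact_force: [0.6, -1.3, 0.0]
opening: 0.0853
t 8.38 tcp [455.6 215.3 155.5] yawx -18.2 tilt 0.36 F [0.3 0.6 0.5] open 85.3
delta [158.8 432.2  38. ] len 462.0
```

View pics/z4.png

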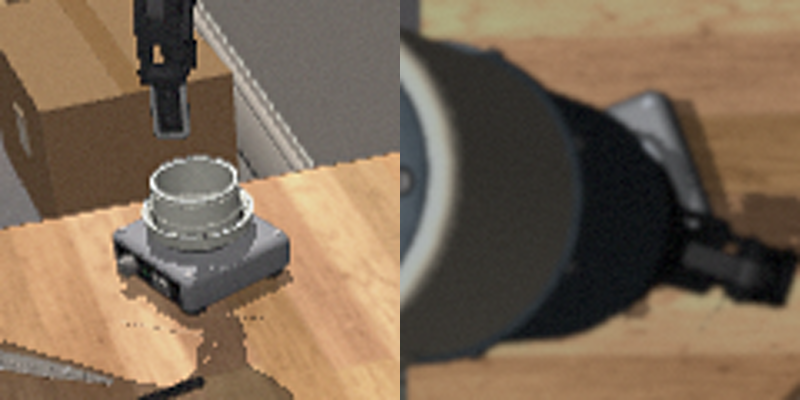

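```bash
python3 -m handwheel '[[[20,54,0,0,1],[40,108,0,0,1],[60,162,0,0,1],[80,216,0,0,1],[100,270,0,0,1]]]'; python3 go.py 471.4 -245 110
```

```text
time: 9.0
tcp_pos: [0.4659, -0.0741, 0.1566]
tool_rot: [0.987, -0.158, -0.001, 0.003]
contact_force: [1.4, 0.3, -0.6]
opening: 0.0854
t 9.0 tcp [465.9 -74.1 156.6] yawx -18.18 tilt 0.37 F [ 1.4  0.3 -0.6] open 85.4
delta [ 58.6 160.4  47.5] len 177.0
```

```bash
python3 -m handwheel '[[[18,50,5,0,1],[37,101,15,0,1],[53,146,30,0,1],[58.6,160.4,60,0,1],[58.6,160.4,80,0,1]]]'; python3 go.py 471.4 -245 9
```

```text
time: 9.62
tcp_pos: [0.47, -0.2463, 0.0752]
tool_rot: [0.987, -0.159, -0.003, 0.003]
contact_force: [-0.5, 0.8, -0.4]
opening: 0.0856
t 9.62 tcp [ 470.  -246.3   75.2] yawx -18.34 tilt 0.44 F [-0.5  0.8 -0.4] open 85.6
delta [ 1.2 -2.1 66.1] len 66.0
```

```bash
python3 -m handwheel '[[[1,-1,20,0,1],[1.2,-2.1,45,0,1],[1.2,-2.1,60,0,1],[1.2,-2.1,66,0,1],[1.2,-2.1,66,0,1]]]'; python3 go.py 471.4 -245 9
```

```text
time: 10.25
tcp_pos: [0.4715, -0.245, 0.0092]
tool_rot: [0.987, -0.159, -0.003, 0.003]
contact_force: [0.2, 0.0, 0.9]
opening: 0.0853
t 10.25 tcp [ 471.5 -245.     9.2] yawx -18.32 tilt 0.45 F [0.2 0.  0.9] open 85.3
delta [-0.1  0.   0.2] len 0.0
```

```bash
python3 -m handwheel '[[[0,0,0,0,-1],[0,0,0,0,-1],[0,0,0,0,-1],[0,0,0,0,-1],[0,0,0,0,-1]]]'; python3 go.py; python3 -m handwheel '[[[0,0,-20,0,-1],[0,0,-60,0,-1],[0,0,-105,0,-1],[0,0,-140,0,-1],[0,0,-140,0,-1]]]';python3 go.py 476 275 150
```

```text
time: 10.88
tcp_pos: [0.4724, -0.2453, 0.0105]
tool_rot: [0.987, -0.159, -0.002, 0.003]
contact_force: [-0.7, 0.2, 6.5]
opening: 0.0613
t 10.88 tcp [ 472.4 -245.3   10.5] yawx -18.3 tilt 0.39 F [-0.7  0.2  6.5] open 61.3
time: 11.5
tcp_pos: [0.4747, -0.245, 0.1537]
tool_rot: [0.987, -0.159, 0.002, 0.003]
contact_force: [0.7, -0.3, -1.0]
opening: 0.061
t 11.5 tcp [ 474.7 -245.   153.7] yawx -18.29 tilt 0.44 F [ 0.7 -0.3 -1. ] open 61.0
delta [-1.620e+02 -4.942e+02 -1.000e-01] len 520.0
```

```bash
python3 -m handwheel '[[[-10,-30,0,0,-1],[-27,-84,0,0,-1],[-46,-140,0,0,-1],[-64,-196,0,0,-1],[-83,-252,0,0,-1]]]'; python3 go.py 476 275 150
```

```text
time: 12.12
tcp_pos: [0.474, 0.0221, 0.1508]
tool_rot: [0.987, -0.159, 0.001, 0.004]
contact_force: [0.3, -0.0, 0.0]
opening: 0.0609
t 12.12 tcp [474.   22.1 150.8] yawx -18.3 tilt 0.42 F [ 0.3 -0.   0. ] open 60.9
delta [ -77.5 -240.8   -1.1] len 253.0
```

```bash
python3 -m handwheel '[[[-19,-58,0,0,-1],[-37,-116,0,0,-1],[-55,-172,0,0,-1],[-71,-222,0,0,-1],[-77.5,-240.8,0,0,-1]]]'; python3 go.py 476 275 110
```

```text
time: 12.75
tcp_pos: [0.4751, 0.2772, 0.1473]
tool_rot: [0.987, -0.158, 0.0, 0.004]
contact_force: [1.1, -1.0, -1.4]
opening: 0.0614
t 12.75 tcp [475.1 277.2 147.3] yawx -18.18 tilt 0.48 F [ 1.1 -1.  -1.4] open 61.4
delta [ 1.5  1.5 37.4] len 37.0
```

```bash
python3 -m handwheel '[[[1.5,1.5,15,0,-1],[1.5,1.5,30,0,-1],[1.5,1.5,37,0,-1],[1.5,1.5,37,0,-1]]]'; python3 snap.py 5 262 165 163 281; python3 - <<'E'
from fit import *
s=arm.get_state();p=np.array(s['tcp_pos'])
print(fit('side',cv2.imread('pics/side4.png'),.476,.2745,.078,.031))
print(p,fit('side',cv2.imread('pics/side5.png'),p[0],p[1],p[2]-.0105+.036,.031))
E
python3 go.py 476 275 84
```

```text
time: 13.25
tcp_pos: [0.4758, 0.2738, 0.1097]
tool_rot: [0.987, -0.159, -0.0, 0.005]
contact_force: [-0.5, -0.4, 0.3]
opening: 0.0611
(np.float64(0.4755206536203623), np.float64(0.2746965810507536), np.float32(28.851814))
[0.47638071 0.27468826 0.11081916] (np.float64(0.47410563594264005), np.float64(0.27181151961483124), np.float32(18.870476))
t 13.35 tcp [476.4 274.7 110.8] yawx -18.21 tilt 0.46 F [ 0.2 -0.9 -0.5] open 61.0
delta [-0.5 -0.4 26.8] len 27.0
```

View pics/z5.png

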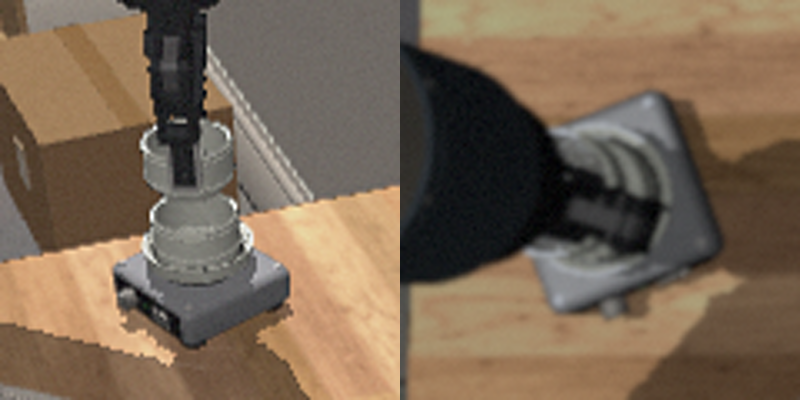

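```bash
python3 go.py 476.8 276 86; python3 -m handwheel '[[[0,-1.2,8,0,-1],[0,-1.2,16,0,-1],[0,-1.2,22,0,-1],[0,-1.2,25,0,-1],[0,-1.2,25,0,-1]]]'; python3 go.py 476.8 276 79.5
```

```text
t 13.35 tcp [476.4 274.7 110.8] yawx -18.21 tilt 0.46 F [ 0.2 -0.9 -0.5] open 61.0
delta [-0.1 -1.6 24.8] len 25.0
time: 13.98
tcp_pos: [0.4767, 0.2755, 0.0855]
tool_rot: [0.987, -0.158, 0.0, 0.004]
contact_force: [0.2, -0.4, -1.0]
opening: 0.0613
t 13.97 tcp [476.7 275.5  85.5] yawx -18.21 tilt 0.48 F [ 0.2 -0.4 -1. ] open 61.3
delta [-0.  -0.6  6. ] len 6.0
```

```bash
python3 -m handwheel '[[[0,0,2,0,-1],[0,0,4,0,-1],[0,0,6,0,-1],[0,0,7,0,-1],[0,0,7,0,-1]]]'; python3 go.py 476.8 276 79.5
```

```text
time: 14.6
tcp_pos: [0.4768, 0.2755, 0.0795]
tool_rot: [0.987, -0.158, 0.001, 0.004]
contact_force: [-3.0, -1.8, 5.8]
opening: 0.0612
t 14.6 tcp [476.8 275.5  79.5] yawx -18.19 tilt 0.47 F [-3.  -1.8  5.8] open 61.2
delta [-0.2 -0.5  0. ] len 1.0
```

```bash
python3 -m handwheel '[[[0,0,0,0,1],[0,0,0,0,1],[0,0,0,0,1],[0,0,0,0,1]]]'; python3 -m handwheel '[[[0,0,-25,0,1],[0,0,-65,0,1],[10,0,-90,0,1],[40,20,-90,0,1],[80,50,-90,0,1]]]'; python3 snap.py 6 262 165 163 281; python3 go.py 641.5 -109.7 130
```

```text
time: 15.1
tcp_pos: [0.4768, 0.2755, 0.0794]
tool_rot: [0.987, -0.158, 0.001, 0.004]
contact_force: [-1.3, -0.0, 0.2]
opening: 0.0854
time: 15.72
tcp_pos: [0.5377, 0.2039, 0.1704]
tool_rot: [0.988, -0.157, 0.001, 0.004]
contact_force: [0.5, 0.5, -0.1]
opening: 0.0858
t 15.82 tcp [538.9 200.6 169.8] yawx -18.4 tilt 0.53 F [ 0.1  0.3 -0.6] open 85.8
delta [195.2 261.7  42.7] len 329.0
```

View pics/z6.png

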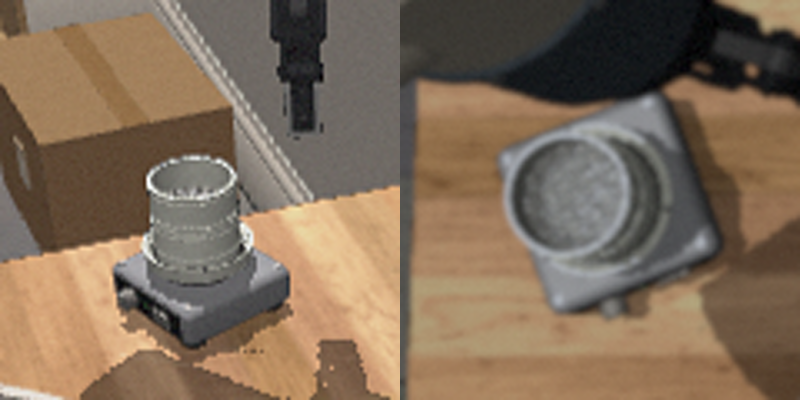

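Fine sieve seated and level on the pan (side picture column centred near px 262,160). On to the medium sieve.

```bash
python3 - <<'E'
from fit import *
for n in C: print(n,fit(n,cv2.imread(f'pics/{n}6.png'),.4765,.275,.105,.031))
E
python3 -m handwheel '[[[30,40,0,0,1],[65,87,0,0,1],[100,134,5,0,1],[135,181,15,0,1],[170,228,25,0,1]]]'; python3 go.py 641.5 -109.7 80
```

```text
side (np.float64(0.4760730380117893), np.float64(0.27526609377563005), np.float32(29.631193))
top (np.float64(0.475541960939765), np.float64(0.2775857945531607), np.float32(24.638216))
time: 16.45
tcp_pos: [0.6287, -0.0711, 0.1471]
tool_rot: [0.987, -0.16, 0.001, 0.004]
contact_force: [0.5, 0.9, -1.0]
opening: 0.0855
t 16.45 tcp [628.7 -71.1 147.1] yawx -18.38 tilt 0.52 F [ 0.5  0.9 -1. ] open 85.5
delta [24.1 32.  67.5] len 78.0
```

```bash
python3 -m handwheel '[[[20,27,12,0,1],[24.1,32,40,0,1],[24.1,32,66,0,1],[24.1,32,67,0,1]]]'; python3 go.py 641.5 -109.7 12
```

```text
time: 16.95
tcp_pos: [0.6398, -0.1096, 0.078]
tool_rot: [0.987, -0.16, -0.002, 0.005]
contact_force: [-0.8, 0.8, 0.4]
opening: 0.0853
t 16.95 tcp [ 639.8 -109.6   78. ] yawx -18.41 tilt 0.58 F [-0.8  0.8  0.4] open 85.3
delta [ 1.7 -1.1 66. ] len 66.0
```

```bash
python3 -m handwheel '[[[1.5,-1,20,0,1],[1.5,-1,45,0,1],[1.5,-1,60,0,1],[1.5,-1,66,0,1],[1.5,-1,66,0,1]]]'; python3 go.py 641.5 -109.7 12
```

```text
time: 17.58
tcp_pos: [0.6416, -0.1097, 0.0125]
tool_rot: [0.987, -0.16, -0.001, 0.005]
contact_force: [-0.5, 0.7, -0.5]
opening: 0.0855
t 17.57 tcp [ 641.6 -109.7   12.5] yawx -18.39 tilt 0.58 F [-0.5  0.7 -0.5] open 85.5
delta [-0.1  0.1  0.5] len 1.0
```

```bash
python3 -m handwheel '[[[0,0,0,0,-1],[0,0,0,0,-1],[0,0,0,0,-1],[0,0,0,0,-1],[0,0,0,0,-1]]]'; python3 go.py; python3 -m handwheel '[[[0,0,-20,0,-1],[0,0,-60,0,-1],[0,0,-110,0,-1],[0,0,-150,0,-1],[0,0,-160,0,-1]]]';python3 go.py 476 276 170
```

```text
time: 18.2
tcp_pos: [0.6427, -0.1098, 0.0141]
tool_rot: [0.987, -0.16, 0.0, 0.005]
contact_force: [-0.3, 0.4, 6.0]
opening: 0.0618
t 18.2 tcp [ 642.7 -109.8   14.1] yawx -18.36 tilt 0.56 F [-0.3  0.4  6. ] open 61.8
time: 18.82
tcp_pos: [0.6441, -0.1083, 0.1772]
tool_rot: [0.987, -0.16, 0.003, 0.004]
contact_force: [0.5, -0.0, -2.2]
opening: 0.0615
t 18.82 tcp [ 644.1 -108.3  177.2] yawx -18.36 tilt 0.59 F [ 0.5 -0.  -2.2] open 61.5
delta [-280.7 -311.8    2.9] len 420.0
```

```bash
python3 -m handwheel '[[[-20,-22,0,0,-1],[-56,-62,0,0,-1],[-95,-106,0,0,-1],[-134,-149,0,0,-1],[-173,-192,0,0,-1]]]'; python3 go.py 477 276 170
```

```text
time: 19.45
tcp_pos: [0.5386, 0.1297, 0.173]
tool_rot: [0.987, -0.16, 0.001, 0.005]
contact_force: [0.7, 0.2, -1.2]
opening: 0.0613
t 19.45 tcp [538.6 129.7 173. ] yawx -18.38 tilt 0.59 F [ 0.7  0.2 -1.2] open 61.3
delta [-104.6 -119.4    1.5] len 159.0
```

```bash
python3 -m handwheel '[[[-36,-41,0,0,-1],[-72,-82,0,0,-1],[-98,-112,5,0,-1],[-104.6,-119.4,20,0,-1],[-104.6,-119.4,30,0,-1]]]'; python3 go.py 477 276 138
```

```text
time: 20.08
tcp_pos: [0.476, 0.2753, 0.1394]
tool_rot: [0.987, -0.159, 0.0, 0.006]
contact_force: [-0.1, 0.0, -0.6]
opening: 0.0616
t 20.07 tcp [476.  275.3 139.4] yawx -18.34 tilt 0.69 F [-0.1  0.  -0.6] open 61.6
delta [ 0.7 -1.   1.4] len 2.0
```

```bash
python3 -m handwheel '[[[0.7,-1,1.5,0,-1],[0.7,-1,1.5,0,-1]]]'; python3 snap.py 7 262 155 163 281; python3 - <<'E'
from fit import *
s=arm.get_state();p=np.array(s['tcp_pos'])
print(p,fit('side',cv2.imread('pics/side7.png'),p[0],p[1],p[2]-.014+.046,.031))
print(fit('side',cv2.imread('pics/side6.png'),.476,.275,.105,.031))
E
python3 go.py 477 276 118
```

```text
time: 20.32
tcp_pos: [0.4774, 0.275, 0.1376]
tool_rot: [0.987, -0.16, 0.0, 0.006]
contact_force: [-0.1, 0.2, -1.6]
opening: 0.0614
[0.47756888 0.2754834  0.13826251] (np.float64(0.4757141983710453), np.float64(0.27369224180766394), np.float32(14.928971))
(np.float64(0.4760730380229652), np.float64(0.27526609377563005), np.float32(29.631193))
t 20.43 tcp [477.6 275.5 138.3] yawx -18.41 tilt 0.67 F [ 0.2  0.3 -1.4] open 61.4
delta [-0.8 -0.5 20.3] len 20.0
```

View pics/z7.png

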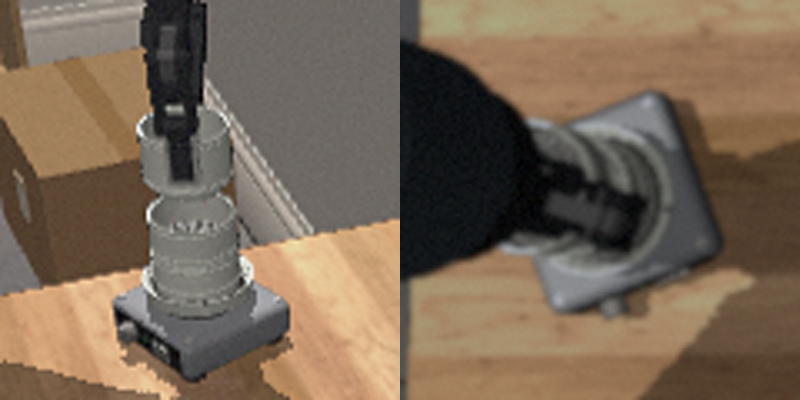

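```bash
python3 -m handwheel '[[[0,-1,8,0,-1],[0,-1,15,0,-1],[0,-1,20,0,-1],[0,-1,22,0,-1],[0,-1,22,0,-1]]]'; python3 go.py 477.5 276.2 110
```

```text
time: 21.05
tcp_pos: [0.4779, 0.2762, 0.1162]
tool_rot: [0.987, -0.16, 0.001, 0.006]
contact_force: [-0.3, 1.2, -1.0]
opening: 0.0615
t 21.05 tcp [477.9 276.2 116.2] yawx -18.4 tilt 0.68 F [-0.3  1.2 -1. ] open 61.5
delta [-0.4  0.   6.2] len 6.0
```

```bash
python3 -m handwheel '[[[-0.4,0,2,0,-1],[-0.4,0,4,0,-1],[-0.4,0,6,0,-1],[-0.4,0,7,0,-1],[-0.4,0,7,0,-1]]]'; python3 go.py 477.5 276.2 110
```

```text
time: 21.68
tcp_pos: [0.4776, 0.2763, 0.1101]
tool_rot: [0.987, -0.16, 0.001, 0.006]
contact_force: [-3.0, -0.8, 5.0]
opening: 0.0613
t 21.68 tcp [477.6 276.3 110.1] yawx -18.38 tilt 0.65 F [-3.  -0.8  5. ] open 61.3
delta [-0.1  0.1  0.1] len 0.0
```

Contact at the predicted height; release and go to the coarse sieve.

```bash
python3 -m handwheel '[[[0,0,0,0,1],[0,0,0,0,1],[0,0,0,0,1],[0,0,0,0,1]]]'; python3 -m handwheel '[[[0,0,-25,0,1],[0,0,-65,0,1],[10,0,-80,0,1],[40,30,-80,0,1],[65,70,-80,0,1]]]'; python3 snap.py 8 262 155 163 281; python3 go.py 586.3 -277.6 130;  python3 - <<'E'
from fit import *
for n in C: print(n,fit(n,cv2.imread(f'pics/{n}8.png'),.4765,.275,.142,.031))
E
```

```text
time: 22.18
tcp_pos: [0.4776, 0.2763, 0.1099]
tool_rot: [0.987, -0.16, 0.001, 0.006]
contact_force: [0.6, 0.2, 0.1]
opening: 0.0851
time: 22.8
tcp_pos: [0.5178, 0.1898, 0.1908]
tool_rot: [0.987, -0.159, 0.001, 0.006]
contact_force: [-0.2, 0.3, -0.9]
opening: 0.0852
t 22.9 tcp [517.9 187.  191.2] yawx -18.58 tilt 0.71 F [0.4 0.5 0.1] open 85.2
delta [212.6 417.8  66.9] len 474.0
side (np.float64(0.476441200658679), np.float64(0.2762386559695006), np.float32(23.904264))
top (np.float64(0.47550318913906814), np.float64(0.27831457211077215), np.float32(18.53737))
```

View pics/z8.png

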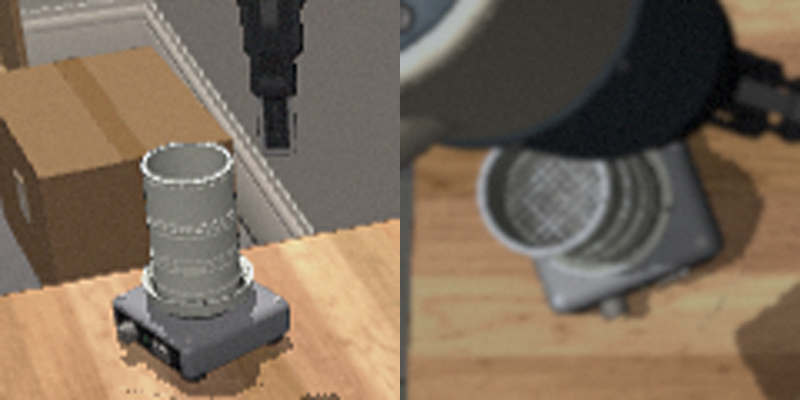

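```bash
python3 -m handwheel '[[[27,52,0,0,1],[54,106,0,0,1],[81,159,0,0,1],[108,212,0,0,1],[135,265,10,0,1]]]'; python3 go.py 586.3 -277.6 110
```

```text
time: 23.52
tcp_pos: [0.5622, -0.1088, 0.1856]
tool_rot: [0.987, -0.161, 0.002, 0.006]
contact_force: [0.5, 1.2, 0.2]
opening: 0.0853
t 23.52 tcp [ 562.2 -108.8  185.6] yawx -18.54 tilt 0.72 F [0.5 1.2 0.2] open 85.3
delta [ 76.1 151.5  77.7] len 186.0
```

```bash
python3 -m handwheel '[[[25,50,8,0,1],[50,100,20,0,1],[70,140,40,0,1],[76,151.5,65,0,1],[76,151.5,80,0,1]]]'; python3 go.py 586.3 -277.6 15
```

```text
time: 24.15
tcp_pos: [0.5856, -0.2781, 0.1057]
tool_rot: [0.987, -0.162, 0.001, 0.006]
contact_force: [-1.0, 1.0, -0.2]
opening: 0.0853
t 24.15 tcp [ 585.6 -278.1  105.7] yawx -18.64 tilt 0.66 F [-1.   1.  -0.2] open 85.3
delta [ 0.2 -1.7 90.7] len 91.0
```

```bash
python3 -m handwheel '[[[0,-1.5,25,0,1],[0.2,-1.7,60,0,1],[0.2,-1.7,82,0,1],[0.2,-1.7,90.5,0,1],[0.2,-1.7,90.5,0,1]]]'; python3 go.py 586.3 -277.6 15
```

```text
time: 24.78
tcp_pos: [0.5866, -0.277, 0.0155]
tool_rot: [0.987, -0.161, 0.001, 0.006]
contact_force: [-0.9, 0.5, 1.2]
opening: 0.0856
t 24.77 tcp [ 586.6 -277.    15.5] yawx -18.58 tilt 0.68 F [-0.9  0.5  1.2] open 85.6
delta [-0.1  0.7  0.5] len 1.0
```

```bash
python3 -m handwheel '[[[0,0,0,0,-1],[0,0,0,0,-1],[0,0,0,0,-1],[0,0,0,0,-1],[0,0,0,0,-1]]]'; python3 go.py; python3 -m handwheel '[[[0,0,-20,0,-1],[0,0,-60,0,-1],[0,0,-110,0,-1],[0,0,-160,0,-1],[0,0,-195,0,-1]]]';python3 go.py 477.3 276.6 210
```

```text
time: 25.4
tcp_pos: [0.5879, -0.2772, 0.0174]
tool_rot: [0.987, -0.161, 0.003, 0.006]
contact_force: [-0.6, 1.3, 6.3]
opening: 0.062
t 25.4 tcp [ 587.9 -277.2   17.4] yawx -18.56 tilt 0.76 F [-0.6  1.3  6.3] open 62.0
time: 26.02
tcp_pos: [0.5874, -0.2749, 0.2151]
tool_rot: [0.987, -0.161, 0.004, 0.006]
contact_force: [1.5, 0.1, -1.9]
opening: 0.0618
t 26.02 tcp [ 587.4 -274.9  215.1] yawx -18.57 tilt 0.84 F [ 1.5  0.1 -1.9] open 61.8
delta [-280.1 -487.7   -2.9] len 562.0
```

```bash
python3 -m handwheel '[[[-14,-25,0,0,-1],[-40,-70,0,0,-1],[-68,-118,0,0,-1],[-96,-167,0,0,-1],[-124,-216,0,0,-1]]]'; python3 go.py 477.7 276.6 210
```

```text
time: 26.65
tcp_pos: [0.5378, -0.0289, 0.2115]
tool_rot: [0.987, -0.162, 0.004, 0.006]
contact_force: [0.6, 0.8, -1.8]
opening: 0.0615
t 26.65 tcp [537.8 -28.9 211.5] yawx -18.59 tilt 0.81 F [ 0.6  0.8 -1.8] open 61.5
delta [-154.4 -270.4   -2.8] len 311.0
```

```bash
python3 -m handwheel '[[[-28,-49,0,0,-1],[-56,-98,0,0,-1],[-84,-147,0,0,-1],[-112,-196,0,0,-1],[-138,-240,0,0,-1]]]'; python3 go.py 477.7 276.6 200
```

```text
time: 27.28
tcp_pos: [0.4826, 0.2443, 0.2076]
tool_rot: [0.987, -0.161, 0.004, 0.006]
contact_force: [0.5, 0.2, -1.2]
opening: 0.0614
t 27.27 tcp [482.6 244.3 207.6] yawx -18.58 tilt 0.79 F [ 0.5  0.2 -1.2] open 61.4
delta [-15.  -29.1   7.2] len 34.0
```

```bash
python3 -m handwheel '[[[-12,-22,4,0,-1],[-15,-29,10,0,-1],[-15,-29,20,0,-1],[-15,-29,27,0,-1],[-15,-29,27,0,-1]]]'; python3 snap.py 9 262 145 163 281 70;python3 - <<'E'
from fit import *
s=arm.get_state();p=np.array(s['tcp_pos'])
print(p,fit('side',cv2.imread('pics/side9.png'),p[0],p[1],p[2]-.0174+.056,.031))
E
python3 go.py 477.7 276.6 157
```

```text
time: 27.9
tcp_pos: [0.4776, 0.275, 0.1795]
tool_rot: [0.987, -0.162, 0.003, 0.006]
contact_force: [-0.9, -0.1, -0.6]
opening: 0.0618
[0.47807346 0.27562124 0.18044438] (np.float64(0.475767947789033), np.float64(0.27298199243516996), np.float32(15.604297))
t 28.0 tcp [478.1 275.6 180.4] yawx -18.63 tilt 0.79 F [-0.1 -0.5 -0.3] open 61.9
delta [-0.9 -1.  23.4] len 23.0
```

View pics/z9.png

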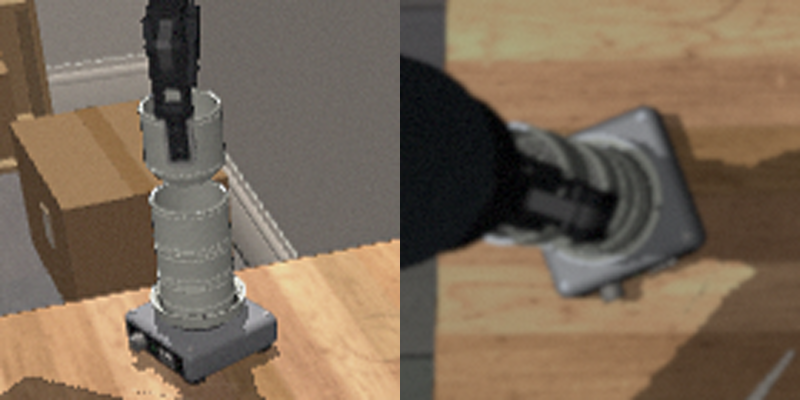

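```bash
python3 -m handwheel '[[[-0.8,-1.7,8,0,-1],[-0.8,-1.7,16,0,-1],[-0.8,-1.7,21,0,-1],[-0.8,-1.7,23.5,0,-1],[-0.8,-1.7,23.5,0,-1]]]'; python3 go.py 478 277.3 150.4
```

```text
time: 28.62
tcp_pos: [0.478, 0.2772, 0.1568]
tool_rot: [0.987, -0.162, 0.004, 0.006]
contact_force: [-0.1, -0.4, -1.5]
opening: 0.0617
t 28.62 tcp [478.  277.2 156.8] yawx -18.63 tilt 0.8 F [-0.1 -0.4 -1.5] open 61.7
delta [-0.1 -0.2  6.4] len 6.0
```

```bash
python3 -m handwheel '[[[0,0,2,0,-1],[0,0,4,0,-1],[0,0,6,0,-1],[0,0,7.2,0,-1],[0,0,7.2,0,-1]]]'; python3 go.py 478 277.3 150.4
```

```text
time: 29.25
tcp_pos: [0.4782, 0.2771, 0.1503]
tool_rot: [0.987, -0.162, 0.004, 0.006]
contact_force: [-1.3, -0.6, 4.0]
opening: 0.0619
t 29.25 tcp [478.2 277.1 150.3] yawx -18.62 tilt 0.8 F [-1.3 -0.6  4. ] open 61.9
delta [-0.2 -0.2 -0.1] len 0.0
```

```bash
python3 -m handwheel '[[[0,0,0,0,1],[0,0,0,0,1],[0,0,0,0,1],[0,0,0,0,1]]]'; python3 -m handwheel '[[[0,0,-25,0,1],[0,0,-60,0,1],[5,0,-70,0,1],[20,40,-70,0,1],[35,90,-70,0,1]]]'; python3 snap.py 10 262 145 163 281 70; python3 go.py 469.3 -104.7 130;  python3 - <<'E'
from fit import *
for n in C: print(n,fit(n,cv2.imread(f'pics/{n}10.png'),.4765,.275,.189,.031))
E
```

```text
time: 29.75
tcp_pos: [0.4782, 0.2771, 0.1502]
tool_rot: [0.987, -0.162, 0.004, 0.006]
contact_force: [0.3, -0.7, -0.7]
opening: 0.0852
time: 30.38
tcp_pos: [0.482, 0.1808, 0.2205]
tool_rot: [0.987, -0.161, 0.004, 0.006]
contact_force: [0.9, -0.1, 0.2]
opening: 0.0856
t 30.48 tcp [481.7 177.9 221.5] yawx -18.79 tilt 0.83 F [0.2 0.6 0.3] open 85.1
delta [ 78.4 270.6  95.2] len 297.0
side (np.float64(0.47545381500571965), np.float64(0.277787886813283), np.float32(16.225626))
top (np.float64(0.4681884395480156), np.float64(0.28539206514507537), np.float32(4.7195067))
```

View pics/z10.png

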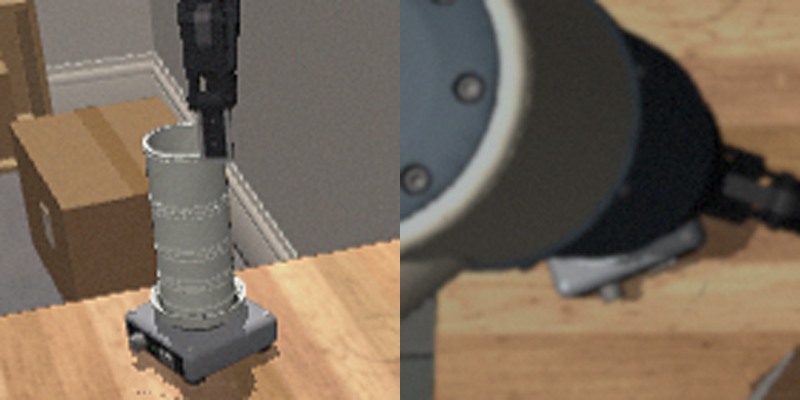

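```bash
python3 -m handwheel '[[[16,54,0,0,1],[32,108,10,0,1],[47,162,25,0,1],[63,216,45,0,1],[76,260,70,0,1]]]'; python3 go.py 469.3 -104.7 80
```

```text
time: 31.1
tcp_pos: [0.4701, -0.0954, 0.1545]
tool_rot: [0.987, -0.164, 0.004, 0.006]
contact_force: [0.3, 0.6, 0.6]
opening: 0.0853
t 31.1 tcp [470.1 -95.4 154.5] yawx -18.82 tilt 0.84 F [0.3 0.6 0.6] open 85.3
delta [ 1.4  8.3 74.6] len 75.0
```

```bash
python3 -m handwheel '[[[1.4,7,20,0,1],[1.4,8.3,60,0,1],[1.4,8.3,90,0,1],[1.4,8.3,100,0,1],[1.4,8.3,100,0,1]]]'; python3 go.py 469.3 -104.7 17.5; python3 snap.py 11 316 290 379 283
```

```text
time: 31.72
tcp_pos: [0.4695, -0.105, 0.0545]
tool_rot: [0.987, -0.163, 0.004, 0.006]
contact_force: [0.6, 0.7, 0.1]
opening: 0.0854
t 31.73 tcp [ 469.5 -105.    54.5] yawx -18.8 tilt 0.84 F [0.6 0.7 0.1] open 85.4
delta [-0.6 -0.6 37. ] len 37.0
```

View pics/z11.png

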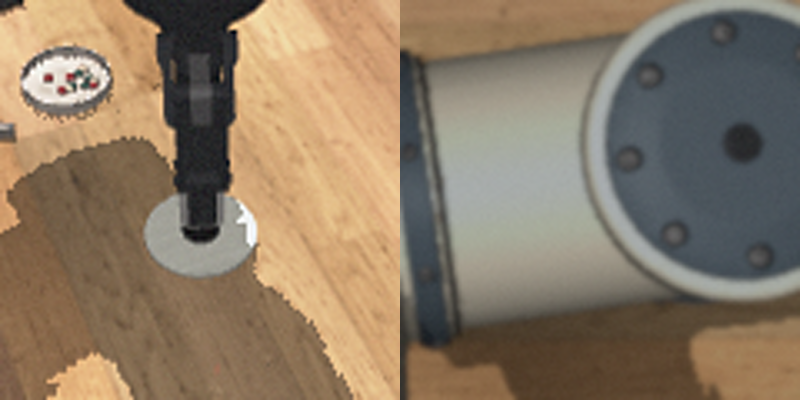

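```bash
 python3 go.py 469.3 -104.7 17.5
```

```text
t 31.82 tcp [ 470.5 -104.9   55.7] yawx -18.8 tilt 0.91 F [-0.2 -1.   0.2] open 85.5
delta [-1.7 -0.2 38.2] len 38.0
```

```bash
python3 -m handwheel '[[[-1.5,0,15,0,1],[-1.5,0,30,0,1],[-1.5,0,37,0,1],[-1.5,0,37.5,0,1],[-1.5,0,37.5,0,1]]]'; python3 go.py 469.3 -104.7 18
```

```text
time: 32.45
tcp_pos: [0.47, -0.1049, 0.0189]
tool_rot: [0.987, -0.163, 0.006, 0.006]
contact_force: [-0.1, 0.9, 0.7]
opening: 0.0854
t 32.45 tcp [ 470.  -104.9   18.9] yawx -18.78 tilt 0.96 F [-0.1  0.9  0.7] open 85.4
delta [-0.8  0.   0.9] len 1.0
```

```bash
python3 -m handwheel '[[[-0.6,0,0.5,0,-1],[-0.6,0,0.5,0,-1],[-0.6,0,0.5,0,-1],[-0.6,0,0.5,0,-1],[-0.6,0,0.5,0,-1]]]'; python3 go.py; python3 -m handwheel '[[[0,0,0,0,-1],[0,0,0,0,-1],[0,0,0,0,-1],[0,0,0,0,-1]]]'; python3 go.py
```

```text
time: 33.08
tcp_pos: [0.4695, -0.1047, 0.0186]
tool_rot: [0.987, -0.163, 0.006, 0.006]
contact_force: [-0.9, -0.4, 2.4]
opening: 0.0164
t 33.08 tcp [ 469.5 -104.7   18.6] yawx -18.78 tilt 0.96 F [-0.9 -0.4  2.4] open 16.4
time: 33.58
tcp_pos: [0.4695, -0.1047, 0.0186]
tool_rot: [0.987, -0.163, 0.006, 0.006]
contact_force: [0.1, 0.8, 1.2]
opening: 0.0164
t 33.58 tcp [ 469.5 -104.7   18.6] yawx -18.78 tilt 0.97 F [0.1 0.8 1.2] open 16.4
```

```bash
python3 -m handwheel '[[[0,0,-20,0,-1],[0,0,-60,0,-1],[0,0,-110,0,-1],[0,0,-165,0,-1],[0,0,-215,0,-1]]]'; python3 snap.py 12 262 145 150 275 70; python3 - <<'E'
from fit import *
ov=[]
for n in C:
    im=cv2.imread(f'pics/{n}12.png');o=cv2.resize(im,None,fx=4,fy=4,interpolation=cv2.INTER_CUBIC)
    for x0,y0,z,r in((.4765,.275,.189,.031),(.4765,.275,.133+.009,.031),(.4765,.275,.105,.031),(.4765,.275,.054,.04)):
        f=fit(n,im,x0,y0,z,r); print(n,z,np.round(f,4))
        q=(proj(n,circ(f[0],f[1],z,r))+.5)*4-.5
        if z>.18 or z<.06: cv2.polylines(o,[np.round(q).astype(int)[:,None]],True,(0,0,255),1)
    u,v=(262,150) if n=='side' else (150,278)
    ov.append(cv2.resize(o[v*4-240:v*4+240,u*4-240:u*4+240],(400,400)))
cv2.imwrite('pics/z12.png',np.hstack(ov))
E
python3 go.py 476 277.5 238
```

```text
time: 34.2
tcp_pos: [0.4671, -0.1018, 0.2354]
tool_rot: [0.987, -0.163, 0.006, 0.006]
contact_force: [1.9, 0.1, -0.5]
opening: 0.0165
side 0.189 [ 0.477   0.2772 23.5077]
side 0.14200000000000002 [0.4752 0.2761 8.9641]
side 0.105 [ 0.4733  0.2669 10.8589]
side 0.054 [ 0.4761  0.2741 17.219 ]
top 0.189 [ 0.4765  0.2791 21.9638]
top 0.14200000000000002 [0.4748 0.2771 7.9759]
top 0.105 [0.4775 0.2737 6.0927]
top 0.054 [0.4754 0.2816 5.4848]
t 34.3 tcp [ 470.1 -102.3  239.4] yawx -18.75 tilt 1.48 F [-0.  -0.7 -0.7] open 16.5
delta [-116.6 -361.5   -3.9] len 380.0
```

View pics/z12.png

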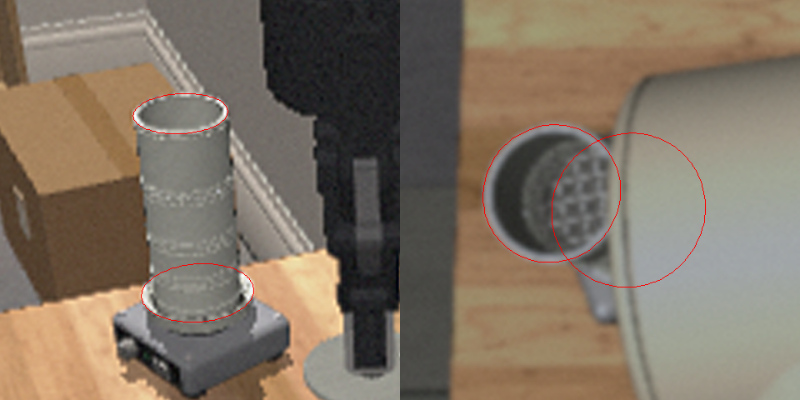

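```bash
python3 go.py 477 278 242; python3 -m handwheel '[[[-9,-27,-2,0,-1],[-26,-80,-4,0,-1],[-43,-134,-6,0,-1],[-60,-188,-6,0,-1],[-77,-242,-6,0,-1]]]'; python3 go.py 477 278 242
```

```text
t 34.3 tcp [ 470.1 -102.3  239.4] yawx -18.75 tilt 1.48 F [-0.  -0.7 -0.7] open 16.5
delta [-115.7 -362.3   -7.8] len 380.0
time: 34.92
tcp_pos: [0.4745, 0.1534, 0.2413]
tool_rot: [0.987, -0.163, 0.011, 0.005]
contact_force: [1.1, -0.0, -1.1]
opening: 0.0162
t 34.92 tcp [474.5 153.4 241.3] yawx -18.75 tilt 1.45 F [ 1.1 -0.  -1.1] open 16.2
delta [ -37.6 -118.8   -2.4] len 125.0
```

```bash
python3 -m handwheel '[[[-17,-54,-2,0,-1],[-31,-98,-2,0,-1],[-37.6,-118.8,0,0,-1],[-37.6,-118.8,15,0,-1],[-37.6,-118.8,17,0,-1]]]'; python3 go.py 477 278 222;python3 snap.py 13 262 140 150 275 50;python3 go.py 477 278 197.5
```

```text
time: 35.55
tcp_pos: [0.4767, 0.2763, 0.2207]
tool_rot: [0.986, -0.163, 0.01, 0.007]
contact_force: [-0.7, -0.0, -0.3]
opening: 0.0165
t 35.55 tcp [476.7 276.3 220.7] yawx -18.8 tilt 1.41 F [-0.7 -0.  -0.3] open 16.5
delta [-0.2 -1.7 -1.3] len 2.0
t 35.65 tcp [477.4 276.3 222.2] yawx -18.83 tilt 1.45 F [ 0.4  0.  -0.4] open 16.7
delta [-1.5 -1.6 24.7] len 25.0
```

View pics/z13.png

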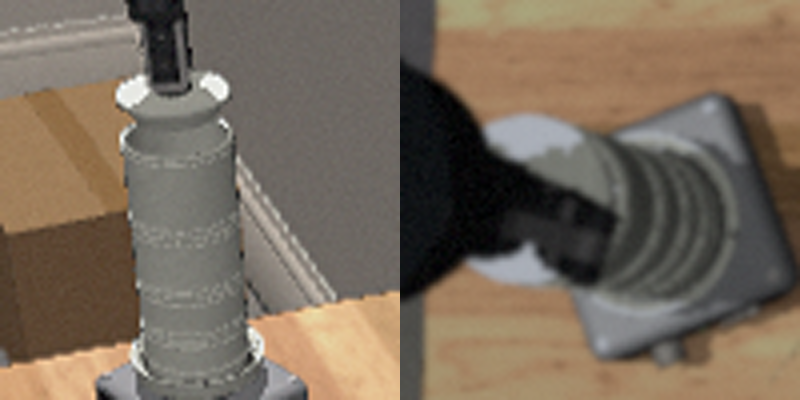

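```bash
python3 -m handwheel '[[[-0.8,-1.8,6,0,-1],[-0.8,-1.8,12,0,-1],[-0.8,-1.8,16,0,-1],[-0.8,-1.8,17,0,-1],[-0.8,-1.8,17,0,-1]]]'; python3 go.py 477 278 198.6
```

```text
time: 36.28
tcp_pos: [0.4776, 0.2781, 0.2053]
tool_rot: [0.986, -0.164, 0.011, 0.006]
contact_force: [-0.7, 0.5, -0.2]
opening: 0.0162
t 36.27 tcp [477.6 278.1 205.3] yawx -18.82 tilt 1.46 F [-0.7  0.5 -0.2] open 16.2
delta [-0.7  0.2  6.6] len 7.0
```

```bash
python3 -m handwheel '[[[-0.6,0,2,0,-1],[-0.6,0,4,0,-1],[-0.6,0,6,0,-1],[-0.6,0,7.4,0,-1],[-0.6,0,7.4,0,-1]]]'; python3 go.py 477 278 198.6
```

```text
time: 36.9
tcp_pos: [0.4774, 0.2783, 0.1985]
tool_rot: [0.986, -0.163, 0.012, 0.006]
contact_force: [-0.6, 0.7, 3.2]
opening: 0.0165
t 36.9 tcp [477.4 278.3 198.5] yawx -18.82 tilt 1.49 F [-0.6  0.7  3.2] open 16.5
delta [-0.3  0.4 -0.1] len 1.0
```

```bash
python3 -m handwheel '[[[0,0,0,0,1],[0,0,0,0,1],[0,0,0,0,1],[0,0,0,0,1]]]'; python3 -m handwheel '[[[0,0,-25,0,1],[0,0,-60,0,1],[0,0,-75,0,1],[20,40,-75,0,1],[35,90,-75,0,1]]]'; python3 -m handwheel '[[[10,50,0,0,1],[20,100,0,0,1],[20,150,0,0,1],[30,200,0,0,1],[30,200,0,0,1]]]'; python3 snap.py 14 262 140 150 275 55; cp pics/side14.png pics/s.png; python3 - <<'E'
from fit import *
for n in C: 
    im=cv2.imread(f'pics/{n}14.png')
    print(n,'lid disc at 193.5',np.round(fit(n,im,.477,.278,.1935,.031),4))
    if n=='side':
        for z in(.187,.190,.1935,.197,.200): print(z,np.round(fit(n,im,.477,.278,z,.031),4))
E
python3 go.py
```

```text
time: 37.4
tcp_pos: [0.4774, 0.2782, 0.1983]
tool_rot: [0.986, -0.163, 0.012, 0.006]
contact_force: [0.6, -0.4, -0.2]
opening: 0.0848
time: 38.02
tcp_pos: [0.4798, 0.1823, 0.2739]
tool_rot: [0.987, -0.163, 0.011, 0.006]
contact_force: [1.2, -1.0, -0.2]
opening: 0.0856
time: 38.65
tcp_pos: [0.443, -0.0191, 0.2763]
tool_rot: [0.986, -0.165, 0.011, 0.006]
contact_force: [-0.7, 0.7, 0.2]
opening: 0.0855
side lid disc at 193.5 [ 0.4785  0.276  19.3378]
0.187 [ 0.4812  0.289  18.9099]
0.19 [ 0.4801  0.2835 19.1654]
0.1935 [ 0.4785  0.276  19.3378]
0.197 [ 0.477   0.2685 19.442 ]
0.2 [ 0.4762  0.2661 17.7725]
top lid disc at 193.5 [ 0.4768  0.2785 29.8768]
t 38.75 tcp [443.7 -16.9 275.9] yawx -18.82 tilt 1.41 F [ 1.2 -0.5 -0.1] open 85.5
```

View pics/z14.png

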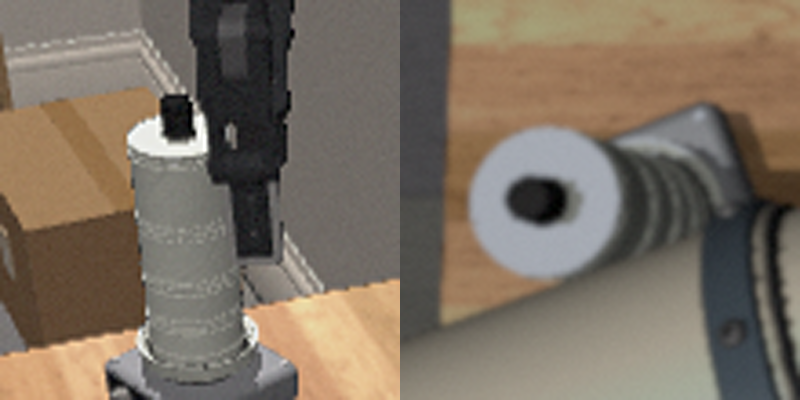

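View pics/side14.png

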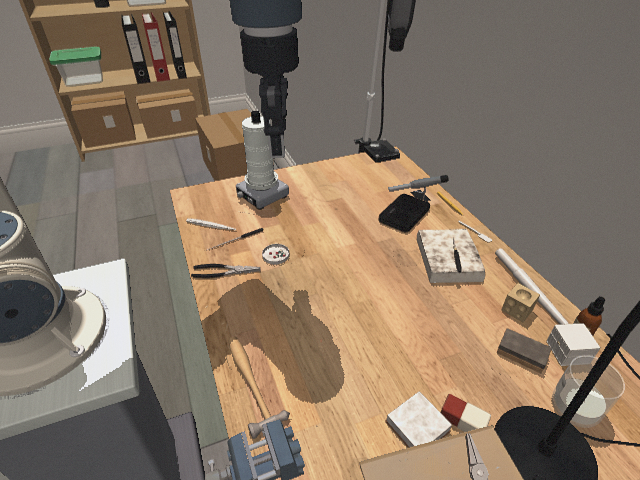

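```bash
python3 -m handwheel '[[[50,30,0,0,1],[100,60,0,0,1],[150,90,0,0,1],[150,90,0,0,1],[150,90,0,0,1]]]'; python3 snap.py 15 262 140 150 275 55; python3 - <<'E'
from fit import *
for n in C: print(n,np.round(fit(n,cv2.imread(f'pics/{n}15.png'),.477,.278,.1935,.031),4))
E
python3 go.py
```

```text
time: 39.38
tcp_pos: [0.5569, -0.1495, 0.2792]
tool_rot: [0.987, -0.163, 0.01, 0.006]
contact_force: [-0.4, 0.2, -0.2]
opening: 0.0853
side [ 0.4777  0.2766 25.9234]
top [ 0.4769  0.2785 29.4471]
t 39.48 tcp [ 556.5 -149.1  280.5] yawx -18.72 tilt 1.43 F [ 0.1 -0.9  0.3] open 85.5
```

View pics/z15.png

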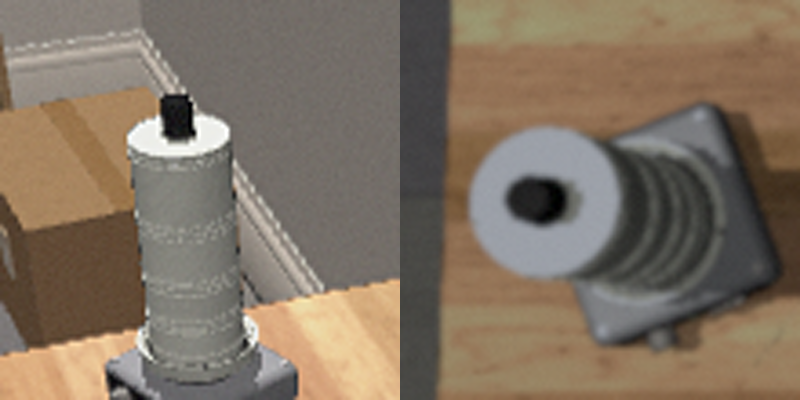

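The stack stands closed and straight: the lid disc is flush on the coarse rim, the seams are even, and the gripper is clear. Both cameras put the lid within about 1 mm of where they put the coarse sieve's rim.

```bash
python3 -c "
from station import arm
print(arm.job_done())"
```

```text
the job is handed in; nothing more can be done
None
```

The stack is built: pan in the shaker dish, then the fine, medium and coarse sieves and the lid, added one at a time. I handed the job in at about 39.5 s of the 106 s allowed; it reports no verdict.

- **Seating:** each piece met light contact (about 3–6 N) within about 0.2 mm of the height I had worked out for it, before I let go.
- **Final pictures:** the column looks straight and level with even seams. The lid is within about 1 mm of the coarse sieve's rim in both cameras.
- **Surroundings:** the gripper is open and well clear. The tin was never touched and looks unmoved in the pictures; I did not measure it.
- **Disagreements:**
  - The side and top cameras differed by about 1–3.7 mm in y throughout, most at the dish.
  - The fitted centres drift about 2–3 mm in y from pan to coarse sieve. This could be play in the joints, a lean of about 0.03 rad or camera error; I did not settle which.
  - The tool was tilted about 1.5° when it set the lid down, but the lid looked flush after release.

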